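Lift the blue specimen plate off its locating pins into the tray

ROBOT

A 6-joint arm with a two-finger parallel gripper is mounted at the origin on the work surface. World frame = base frame: x ahead of the robot, y to its left, z up, the work surface at z = 0. Lengths are in mm, angles in degrees, forces in N, time in s.
With the tool pointing down it reaches from about 300 to 850 mm from the base axis. Payload 4.2 kg.
Tool frame: the origin (TCP) lies midway between the tips of the shut fingers; the grasp point (between the pads) lies env.hold_point_z behind it (env.hold_point_z is the distance from the TCP to the grasp point, in mm); z points along the fingers, y is the line along which they close (so a half turn about z gives the same grasp; the last joint's range is limited). The gripper opens to 91 mm and grips with 3 to 60 N. Pads are 32 mm wide; open, the fingers measure 118 mm over their backs; the gripper's body (76 mm by 178 mm) begins 60 mm behind the grasp point.
Start: joints at [-69.786, 18.312, 89.639, -0, 72.044, -1.146], TCP at [209.434, -535.521, 189.576] pointing down, gripper open.
Joint ranges: [-177.97, 177.97], [-48.28, 115.42], [12.27, 149.76], [-77.06, 257.06], [2.81, 150.46], [-146.56, 146.56]. Speed limits (degrees/s): [147.25, 147.25, 180, 180, 180, 180].

INTERFACE

Orientations are given as [roll, pitch, yaw] about the fixed x, y, z axes, in that order (R = Rz(yaw) Ry(pitch) Rx(roll)).
In Python, from workcell import env, viewer, spotter gives the robot as it stands.
- The arm moves only by the tool apply_moves, never from a script. Its arguments are lists of equal length, an entry for each row: "delta_pos": the shift along the world's x, y, z normalised to -1 to 1, where 1 is 120 mm, a list of three; "rot": the turn, a rotation vector about the world's x, y, z normalised to -1 to 1, where 1 is 1.5 rad, a list of three; "hand": the opening, from 0 (shut) to 1 (fully open). A call has 1 to 10 rows; each row is the pose to reach, as a shift and turn from the pose commanded when the call began; what a row does not reach only later rows make up. A row lasts 1/12 s, in which the tool goes at most 41.7 mm and 7.16 degrees, less where a joint would pass 70% of its speed; a pose out of reach is approached as far as the arm can. A call with a number of a shift or a turn outside -1 to 1 is refused whole. A call with a gripper value outside its range is refused whole. The fingers move at their own pace and stop on an object; "newtons" is the grip in N (left out, the last holds). Time passes only in rows, so rows that repeat a pose let the fingers close. It gives the time, the measured TCP pose, the force, the opening and the grip force at its end, in the units of the state.
- env.state(): the state, without advancing time (a new reading comes with each control period).
- viewer.grab_frame(name): name is "scene" or "top" or "wrist"; returns a dict with "pixels" (420x560x3 uint8, red, green, blue), "camera_matrix" (3x3 intrinsics, pixels), "R" (3x3) and "t" (3): a world point X has camera coordinates R X + t; the wrist camera has in their place "mount" (4x4, takes a point from camera to tool coordinates, whose origin is the TCP and whose axes are the flange's). Camera axes: x right, y down, z forward; pixel columns grow to the right and rows downward; lengths in mm; the calibration is good to about 2 mm. A picture is of the moment at which its call begins: read the wrist's pose just before it. There is no depth.
- env.job_done(): hands the job in; it is judged then, once.
Trained networks look in a picture, given as the dict that the camera call returned (one of the last four; its "shot" number tells which), for a name from the list of things; names that differ only in an ending like _2 or _b are one class to them, and where a whole thing is asked for, a point or a joint stands for the part that bears it (a point fixed in the world has none). Each returns a list of dicts, best first, with "score" (0 to 1); they miss things now and then, are a little off and sometimes report something else, mostly with a low value. They report only what shows in the picture. A call takes as long as a camera call. They do not tell look-alikes from the thing itself.
- spotter.trace(picture, query): "mask" (420x560 bool, what is visible of it) and "box" ([centre column, centre row, width, height] in pixels, round what is visible of it).
- spotter.landmark_of(picture, query): "position" ([column, row] in pixels: a listed point, or the origin of a listed thing).
The state is a dict: "time_s": time; "qpos": joint angles; "qvel": joint speeds; "effort": joint torques, N m; "ee_pos": TCP position; "ee_rot": TCP orientation; "force": force on the tool from outside, world axes, zero at the start; "torque": the same for the moment, N m; "gripper_width": finger opening in mm; "gripper_force": force on a finger pad.
Only numpy, scipy, OpenCV 4.12 (cv2) and the standard library are available. Lean on these libraries where they do the work, as an engineer would, in place of code of your own. Each camera call takes 0.05 s, during which the arm holds its last target. There are 200 camera calls.

TASK

The blue specimen plate sits on two locating pins on its fixture. Take it by its black grip block, lift it straight up and level until it is clear of the pins, and set it gently down, flat and right way up, inside the white tray, then let go. Keep the blue plate level all the way and do not disturb the orange plate on the other fixture.

Things in the scene. Friction and masses are not known exactly. Their poses are not given: they have to be found in the camera images.
- blue_plate: Plate to move: blue, 130 x 84 x 10 mm, 0.3-0.5 kg, carrying four flat steel bars (under 5 mm proud). Mid-plate stands a black grip block to pinch across its width: 50 mm along x, 22 mm along y, its top 50 mm above the plate's underside. Two 10.5 mm through holes at x = +-53, y = 0 mm. Origin: centre of underside; x along the length, z up. Starts level, underside 20 mm above the bench.
- blue_jig: The blue plate's fixture, fixed to the bench: aluminium block 146 x 96 mm, 20 mm tall, with two upright steel pins, 8 mm in diameter, at x = +-53, y = 0 mm, rising 26 mm above the block (16 mm above the seated plate's top face). Origin: centre of the block's underside, on the bench; axes parallel to the seated plate's.
- tray: White shallow open tray, fixed to the bench: 210 x 180 mm outside, walls 5 mm thick, rim 14 mm and inner floor (200 x 170 mm) 5 mm above the bench. Origin: centre of its underside; x along the 210 mm side, z up. The centred plate fits at any heading.
- orange_plate: Plate to leave alone: orange, otherwise the same as the blue one, grip block and size included, on an identical fixture of its own. Origin: centre of its underside; x along its length, z up.
Things that resemble listed ones, but are neither listed nor needed, are in the scene too. Leave any pink or turquoise look-alike of the blue_plate alone.

How it is judged:
By the outcome, as a careful person would: the job done as asked, in the order asked, and still so for the second after the job is handed in, with the robot touching nothing.
It also fails if it takes over 43 s, if anything falls off the work surface, if the arm or the gripper's body presses on something with over 40 N, if the wrist force passes 120 N, or if a joint passes its speed limit or range.

## Working session

There is one attempt and no reset: what is moved stays moved. The work goes in short steps, Python scripts to look and compute and a tool call to move; the robot and the scene stay as the last step left them, time stands still between calls to the robot, and variables do not carry over. Pictures are saved under pics/ and viewed, at most 10 in all, crops included, and the job is handed in when it is done.

Besides the shell and the picture viewer there is one more tool, called after ">>>" as name(argument=value, ...), one argument or row to a line, values as JSON. apply_moves: Moves the arm, as the interface text tells. Its arguments: {"type":"object","properties":{"delta_pos":{"type":"array"},"rot":{"type":"array"},"hand":{"type":"array"},"newtons":{"type":"number"}},"required":["delta_pos","rot","hand"]}

```bash
mkdir -p pics; ls; python3 - <<'E'
from workcell import env, viewer, spotter
import cv2, numpy as np
print(env.hold_point_z, env.state())
ims=[]
for n in ["scene","top"]:
    p=viewer.grab_frame(n); ims.append(p["pixels"])
    print(n,p["camera_matrix"],p["R"],p["t"])
    for q in ["blue_plate","tray","orange_plate","blue_jig"]:
        try:
            print(q,[(round(d["score"],2),np.round(d["position"])) for d in spotter.landmark_of(p,q)],[(round(d["score"],2),np.round(d["box"])) for d in spotter.trace(p,q)])
        except Exception as e: print(q,e)
    cv2.imwrite(f"pics/{n}0.png",p["pixels"][:,:,::-1])
E
```

```text
pics
18.8 {'time_s': 0.0, 'qpos': array([-6.97856665e+01,  1.83527343e+01,  8.97053146e+01, -3.51995086e-04,
        7.20425517e+01, -1.14372421e+00]), 'qvel': array([-0.0375875 ,  0.06394843, -0.00907878,  0.00531092, -0.11245151,
       -0.02954349]), 'effort': array([ 1.16596955e-03, -4.12451684e+01, -2.31973171e+01,  7.27952574e-02,
        4.57403704e-02, -1.53863912e-04]), 'ee_pos': array([ 209.2479085 , -535.00459264,  188.7167415 ]), 'ee_rot': array([-1.79899413e+02, -1.67343941e-03,  2.13581651e+01]), 'force': array([-0.18349081, -0.22631099,  0.01082428]), 'torque': array([ 0.02381963, -0.01897936, -0.0139214 ]), 'gripper_force': 0.0, 'gripper_width': 91.72804043024976}
scene [[379.39820519   0.         278.96377818]
 [  0.         379.39820519 211.85503613]
 [  0.           0.           1.        ]] [[ 0.10293597  0.9946842  -0.00274291]
 [ 0.80471829 -0.08489737 -0.58755503]
 [-0.58466457  0.05827328 -0.80917956]] [ -43.89986312 -412.96503646 1315.44620472]
blue_plate [(0.92, array([316., 308.])), (0.92, array([364., 144.])), (0.66, array([286., 235.]))] [(0.84, array([28
[... 353 characters left out ...]
85, array([288., 244.,  48.,  49.]))]
top [[460.46321789   0.         271.47889547]
 [  0.         460.46321789 208.34749747]
 [  0.           0.           1.        ]] [[-0.01858963 -0.99972961 -0.01396925]
 [-0.99259468  0.02013084 -0.11979376]
 [ 0.12004258  0.01163888 -0.99270052]] [  10.2358386   550.84787805 1181.98165063]
blue_plate [(0.89, array([169., 313.])), (0.64, array([270., 192.]))] [(0.94, array([254., 124.,  52.,  36.])), (0.79, array([168., 312.,  39.,  53.]))]
tray [(0.7, array([155., 224.]))] []
orange_plate [(0.83, array([385., 222.]))] [(0.68, array([388., 222.,  54.,  54.]))]
blue_jig [] [(0.79, array([272., 194.,  42.,  54.])), (0.33, array([387., 224.,  51.,  59.]))]
```

View pics/scene0.png

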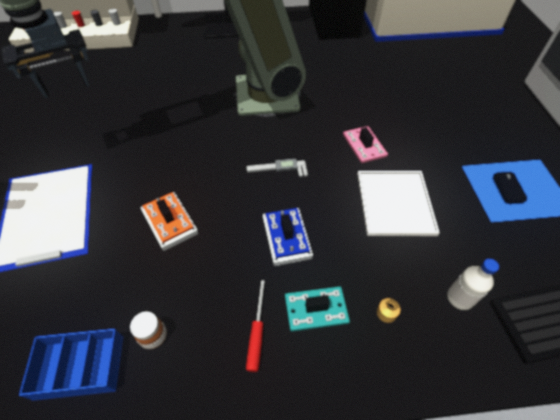

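View pics/top0.png

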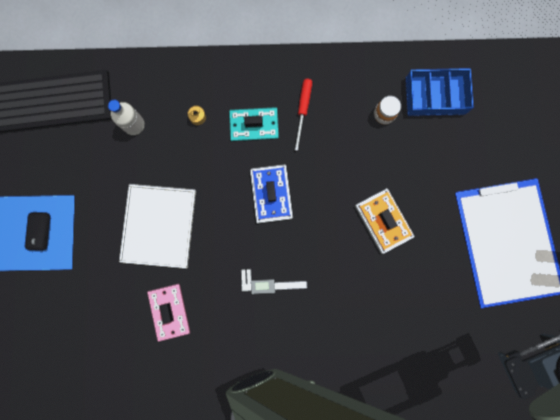

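The scene view shows the blue plate at about (287,235), the tray at (398,202) and the orange plate at (169,217). In the top view they are at (271,193), (158,226) and (385,221). The pink and turquoise plates are look-alikes. Next I triangulate a coarse position for each and check the wrist camera's mount.

```bash
cat > h.py <<'E'
from workcell import env, viewer, spotter
import cv2, numpy as np
from scipy.spatial.transform import Rotation as Ro
def grab(n):
    s=env.state(); p=viewer.grab_frame(n)
    if n=="wrist":
        M=np.eye(4); M[:3,:3]=Ro.from_euler("xyz",s["ee_rot"],degrees=True).as_matrix(); M[:3,3]=s["ee_pos"]
        T=np.linalg.inv(M@p["mount"]); p["R"],p["t"]=T[:3,:3],T[:3,3]
    return p
def P(p): return p["camera_matrix"]@np.c_[p["R"],p["t"]]
def plane(p,uv,z):
    uv=np.atleast_2d(uv).astype(float); d=np.c_[uv,np.ones(len(uv))]@np.linalg.inv(p["camera_matrix"]).T@p["R"]
    c=-p["R"].T@p["t"]; return c+d*((z-c[2])/d[:,2])[:,None]
def tri(p,q,a,b):
    X=cv2.triangulatePoints(P(p),P(q),np.array(a,float).reshape(-1,2).T,np.array(b,float).reshape(-1,2).T); return (X[:3]/X[3]).T
def proj(p,X): 
    x=(P(p)@np.c_[np.atleast_2d(X),np.ones(len(np.atleast_2d(X)))].T).T; return x[:,:2]/x[:,2:]
def colmask(p,kind,box=None):
    h=cv2.cvtColor(p["pixels"],cv2.COLOR_RGB2HSV)
    m=cv2.inRange(h,(105,150,60),(130,255,255)) if kind=="blue" else cv2.inRange(h,(0,0,150),(179,60,255))
    if box is not None:
        k=np.zeros_like(m); x0,y0,x1,y1=box; k[y0:y1,x0:x1]=255; m&=k
    return m
def biggest(m):
    c,_=cv2.findContours(m,cv2.RETR_EXTERNAL,cv2.CHAIN_APPROX_NONE); return max(c,key=cv2.contourArea)
E
python3 - <<'E'
from h import *
s=grab("scene"); t=grab("top")
print("tri blue",tri(s,t,[286,235],[270,192]),"tray",tri(s,t,[398,202],[158,226]))
for p,bb,tb in [(s,(255,200,320,270),(350,160,445,245)),(t,(240,155,300,230),(110,175,205,275))]:
    for k,b,z in [("blue",bb,30),("white",tb,14)]:
        c=biggest(cv2.morphologyEx(colmask(p,k,b),cv2.MORPH_CLOSE,np.ones((9,9))))
        w=plane(p,c[:,0,:],z)[:,:2].astype(np.float32); print(k,cv2.minAreaRect(w))
w=viewer.grab_frame("wrist"); print(w["mount"],w["camera_matrix"])
E
```

```text
tri blue [[597.26190121   1.78297813  15.99098499]] tray [[513.95415811 311.30900587   1.28916229]]
blue ((593.3157348632812, 1.0283126831054688), (134.95053100585938, 79.05467224121094), 6.221194267272949)
white ((518.0836181640625, 306.44537353515625), (182.094482421875, 213.00416564941406), 83.94956970214844)
blue ((592.9939575195312, 0.6709709167480469), (126.22457885742188, 79.34363555908203), 6.21380090713501)
white ((514.1422729492188, 306.3853759765625), (181.65943908691406, 211.21104431152344), 83.8975601196289)
[[-1.49400093e-03 -9.61982857e-01 -2.73105749e-01  7.81208748e+01]
 [ 9.99998611e-01 -1.63883017e-03  3.02182141e-04  5.09915048e-01]
 [-7.38267982e-04 -2.73104918e-01  9.61983970e-01 -1.94863856e+02]
 [ 0.00000000e+00  0.00000000e+00  0.00000000e+00  1.00000000e+00]] [[311.84848305   0.         282.97717374]
 [  0.         311.84848305 208.62859427]
 [  0.           0.           1.        ]]
```

>>> apply_moves(
  delta_pos=[
    [0.7, 1, 0],
    [0.7, 1, 0],
    [0.7, 1, 0],
    [0.7, 1, 0],
  ],
  rot=[
    [0, 0, -0.177],
    [0, 0, -0.177],
    [0, 0, -0.177],
    [0, 0, -0.177],
  ],
  hand=[1, 1, 1, 1],
)

```text
time_s: 1.38
ee_pos: [294.7, -412.5, 189.6]
ee_rot: [-179.9, -0.0, 6.1]
force: [-0.5, -0.3, -0.8]
gripper_width: 91.0
gripper_force: 0.0
```

>>> apply_moves(
  delta_pos=[
    [0.7, 1, 0],
    [0.7, 1, 0],
    [0.7, 1, 0],
    [0.7, 1, 0],
  ],
  rot=[
    [0, 0, 0],
    [0, 0, 0],
    [0, 0, 0],
    [0, 0, 0],
  ],
  hand=[1, 1, 1, 1],
)

```text
time_s: 1.72
ee_pos: [379.0, -292.2, 189.8]
ee_rot: [-179.9, -0.1, 6.3]
force: [1.1, -0.8, 0.2]
gripper_width: 91.2
gripper_force: 0.0
```

>>> apply_moves(
  delta_pos=[
    [0.7, 1, 0],
    [0.7, 1, 0],
    [0.7, 1, 0],
    [0.7, 1, 0],
  ],
  rot=[
    [0, 0, 0],
    [0, 0, 0],
    [0, 0, 0],
    [0, 0, 0],
  ],
  hand=[1, 1, 1, 1],
)

```text
time_s: 2.05
ee_pos: [463.4, -172.2, 189.8]
ee_rot: [-179.9, -0.1, 6.3]
force: [-0.5, -0.6, 0.3]
gripper_width: 91.3
gripper_force: 0.0
```

>>> apply_moves(
  delta_pos=[
    [0.7, 1, 0],
    [0.7, 1, 0],
    [0.7, 1, 0],
    [0.7, 1, 0],
    [0.7, 1, 0],
    [0.7, 1, 0],
  ],
  rot=[
    [0, 0, 0],
    [0, 0, 0],
    [0, 0, 0],
    [0, 0, 0],
    [0, 0, 0],
    [0, 0, 0],
  ],
  hand=[1, 1, 1, 1, 1, 1],
)

```text
time_s: 2.55
ee_pos: [545.6, -54.7, 189.2]
ee_rot: [180.0, 0.1, 6.3]
force: [1.1, -0.7, -0.0]
gripper_width: 91.4
gripper_force: 0.0
```

```bash
python3 - <<'E'
from h import *
import pickle
p=grab("wrist"); cv2.imwrite("pics/w1.png",p["pixels"][:,:,::-1]); pickle.dump(p,open("w1.pkl","wb"))
print([(round(d["score"],2),np.round(d["position"],1)) for d in spotter.landmark_of(p,"blue_plate")],[(round(d["score"],2),np.round(d["box"])) for d in spotter.trace(p,"blue_plate")])
print(proj(p,[[593,1,70],[593,1,30]]))
E
```

```text
[(0.73, array([236.7, 141.8]))] [(0.93, array([235., 139.,  81., 122.]))]
[[231.84010739 146.34709974]
 [237.47431409 143.41029911]]
```

View pics/w1.png

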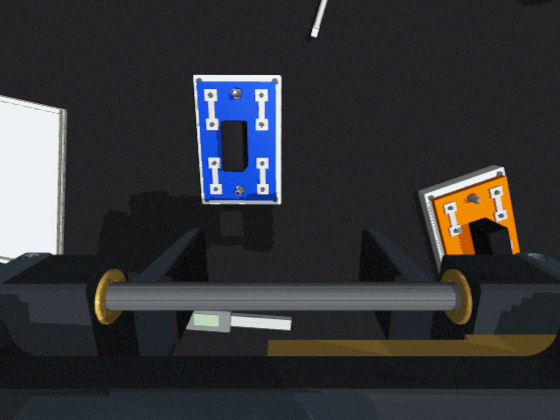

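>>> apply_moves(
  delta_pos=[
    [0, 0.46, 0],
    [0, 0.46, 0],
    [0, 0.46, 0],
    [0, 0.46, 0],
  ],
  rot=[
    [0, 0, 0],
    [0, 0, 0],
    [0, 0, 0],
    [0, 0, 0],
  ],
  hand=[1, 1, 1, 1],
)

```text
time_s: 3.03
ee_pos: [545.0, -1.0, 189.8]
ee_rot: [179.9, 0.0, 6.2]
force: [-0.4, 0.0, 0.8]
gripper_width: 91.5
gripper_force: 0.0
```

The first wrist view shows the blue plate spanning (200,80)-(280,202), with the grip block at about (234,146). The orange plate is at lower right and the tray is at the left edge.

```bash
cat > m.py <<'E'
from h import *
def corners(p,box):
    m=cv2.morphologyEx(colmask(p,"blue",box),cv2.MORPH_CLOSE,np.ones((25,25)))
    c=biggest(m); 
    w=plane(p,c[:,0,:],30)[:,:2].astype(np.float32); r=cv2.minAreaRect(w); 
    b=cv2.boxPoints(r); o=np.argsort(np.round(b@np.array([1,.1]),-1)*10+b[:,1]*0.01)
    return r,proj(p,np.c_[b,np.full(4,30)]),b
def block(p,c):
    g=cv2.cvtColor(p["pixels"],cv2.COLOR_RGB2GRAY); k=np.zeros_like(g); cv2.fillConvexPoly(k,c.astype(np.int32),255)
    k=cv2.erode(k,np.ones((9,9))); return biggest(cv2.inRange(g,0,28)&k)
E
python3 - <<'E'
from m import *
import pickle
a=pickle.load(open("w1.pkl","rb")); b=grab("wrist"); cv2.imwrite("pics/w2.png",b["pixels"][:,:,::-1]); pickle.dump(b,open("w2.pkl","wb"))
C=[];L=[]
for p in (a,b):
    c0=proj(p,[593,1,30])[0]; x,y=c0.astype(int)
    r,c,w=corners(p,(x-85,max(0,y-95),x+85,y+95)); print(r); C.append(c)
    k=block(p,c); R=cv2.minAreaRect(k); print("block px",R, "at z70",plane(p,R[0],70), "corners z70", cv2.minAreaRect(plane(p,k[:,0,:],70)[:,:2].astype(np.float32)))
    L.append(spotter.landmark_of(p,"blue_plate")[0]["position"] if p is b else [236.7,141.8])
print(tri(a,b,C[0],C[1]).round(1)); print("origin tri",tri(a,b,L[0],L[1]), plane(b,L[1],20))
s=4; c0=proj(b,[593,1,50])[0].astype(int); im=b["pixels"][max(0,c0[1]-75):c0[1]+75,c0[0]-90:c0[0]+90,::-1]
print(c0); cv2.imwrite("pics/w2c.png",cv2.resize(im,None,fx=s,fy=s,interpolation=cv2.INTER_NEAREST))
E
```

```text
((592.8758544921875, 0.8328285217285156), (129.24298095703125, 83.28849029541016), 5.803967475891113)
block px ((244.5, 145.0), (4.999999046325684, 47.99999237060547), 0.0) at z70 [[595.66289164 -11.36777616  70.        ]] corners z70 ((595.16162109375, -11.369421005249023), (46.777870178222656, 5.017745494842529), 4.395832061767578)
((592.8252563476562, 0.9441719055175781), (128.99534606933594, 82.83633422851562), 6.014038562774658)
block px ((285.0, 198.0), (0.0, 0.0), 0.0) at z70 [[545.73000389  -3.46740421  70.        ]] corners z70 ((545.72998046875, -3.4674041271209717), (0.0, 0.0), 0.0)
[[525.   35.2  32.3]
 [532.7 -47.1  29.2]
 [661.8 -33.9  26.2]
 [652.8  48.9  29.5]]
origin tri [[593.67140531   3.66210908  17.65268342]] [[593.87509004   3.68558833  20.        ]]
[285 149]
```

View pics/w2c.png

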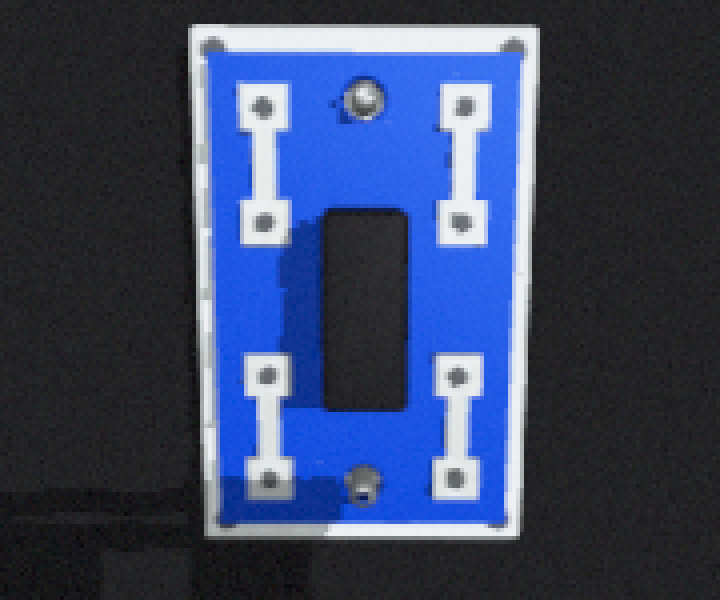

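The close-up shows the plate seated on its fixture. Both pins come through their holes at crop (363,100) and (363,483), and the block spans (323-408, 208-411). I'll measure the block's height from the two wrist views.

```bash
python3 - <<'E'
from m import *
import pickle
a,b=[pickle.load(open(f"w{i}.pkl","rb")) for i in (1,2)]
U=[]
for p in (a,b):
    h=cv2.cvtColor(p["pixels"],cv2.COLOR_RGB2HSV); x,y=proj(p,[593,1,50])[0].astype(int)
    m=cv2.inRange(h,(0,0,0),(179,130,75)); k=np.zeros_like(m); k[y-32:y+32,x-20:x+20]=255
    m=cv2.morphologyEx(m&k,cv2.MORPH_OPEN,np.ones((5,5))); c=biggest(m); print(cv2.boundingRect(c),cv2.contourArea(c))
    U.append(cv2.minAreaRect(c)[0]); print(U[-1],cv2.minAreaRect(plane(p,c[:,0,:],70)[:,:2].astype(np.float32)))
print(tri(a,b,U[0],U[1]))
E
```

```text
(222, 122, 25, 49) 1022.5
(234.0, 146.0) ((593.0719604492188, -1.0402135848999023), (46.820186614990234, 23.529325485229492), 6.050005912780762)
(276, 127, 21, 49) 925.0
(286.0, 151.0) ((593.2752075195312, 0.7671165466308594), (47.36445236206055, 19.776643753051758), 5.737903594970703)
[[5.92620954e+02 5.04713852e-01 5.88152088e+01]]
```

>>> apply_moves(
  delta_pos=[
    [0.396, 0.01, 0],
    [0.396, 0.01, -0.3],
    [0.396, 0.01, -0.6],
    [0.396, 0.01, -0.75],
    [0.396, 0.01, -0.75],
    [0.396, 0.01, -0.75],
  ],
  rot=[
    [0, 0, -0.003],
    [0, 0, -0.003],
    [0, 0, -0.003],
    [0, 0, -0.003],
    [0, 0, -0.003],
    [0, 0, -0.003],
  ],
  hand=[1, 1, 1, 1, 1, 1],
)

```text
time_s: 3.63
ee_pos: [592.6, -0.2, 99.1]
ee_rot: [180.0, 0.1, 5.8]
force: [0.6, -0.2, -0.0]
gripper_width: 91.2
gripper_force: 0.0
```

```bash
python3 - <<'E'
from m import *
p=grab("wrist"); print(env.state()["ee_pos"],env.state()["ee_rot"])
h=cv2.cvtColor(p["pixels"],cv2.COLOR_RGB2HSV); x,y=proj(p,[593,1,50])[0].astype(int); print(x,y)
R=np.array([[np.cos(np.radians(5.9)),-np.sin(np.radians(5.9))],[np.sin(np.radians(5.9)),np.cos(np.radians(5.9))]])
c=np.array([[-25,-11],[25,-11],[25,11],[-25,11]])@R.T+[593,.9]
im=p["pixels"][:,:,::-1].copy(); cv2.polylines(im,[proj(p,np.c_[c,np.full(4,70)]).astype(np.int32)],1,(0,255,255),1)
c=np.array([[-65,-42],[65,-42],[65,42],[-65,42]])@R.T+[593,.9]
cv2.polylines(im,[proj(p,np.c_[c,np.full(4,30)]).astype(np.int32)],1,(0,255,0),1)
cv2.imwrite("pics/w3.png",im)
E
```

```text
[5.93810453e+02 9.12951472e-03 1.00603606e+02] [ 1.79971572e+02 -9.68410802e-02  5.83280953e+00]
281 218
```

View pics/w3.png

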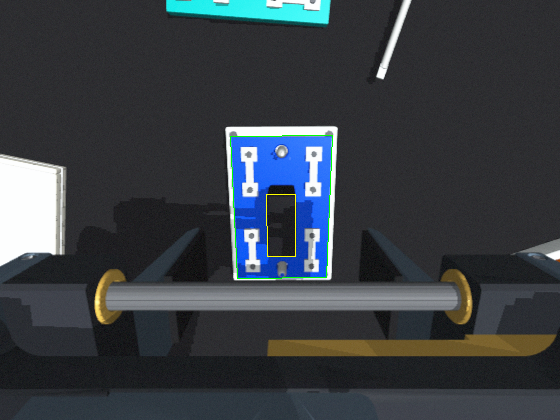

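The predicted outlines land on the plate edge (230-335, 135-280) and on the block top (267-295, 195-257), so the fit holds. I'll nudge y slightly, go down and grip.

>>> apply_moves(
  delta_pos=[
    [0, 0.006, -0.15],
    [0, 0.006, -0.3],
    [0, 0.006, -0.42],
    [0, 0.006, -0.496],
    [0, 0.006, -0.496],
    [0, 0.006, -0.496],
  ],
  rot=[
    [0, 0, 0],
    [0, 0, 0],
    [0, 0, 0],
    [0, 0, 0],
    [0, 0, 0],
    [0, 0, 0],
  ],
  hand=[1, 1, 1, 1, 1, 1],
)

```text
time_s: 4.18
ee_pos: [594.0, 1.4, 41.4]
ee_rot: [180.0, -0.1, 5.9]
force: [0.3, -0.8, 0.3]
gripper_width: 91.2
gripper_force: 0.0
```

>>> apply_moves(
  delta_pos=[
    [0, 0, 0],
    [0, 0, 0],
    [0, 0, 0],
    [0, 0, 0],
    [0, 0, 0],
    [0, 0, 0],
    [0, 0, 0],
    [0, 0, 0],
    [0, 0, 0],
    [0, 0, 0],
  ],
  rot=[
    [0, 0, 0],
    [0, 0, 0],
    [0, 0, 0],
    [0, 0, 0],
    [0, 0, 0],
    [0, 0, 0],
    [0, 0, 0],
    [0, 0, 0],
    [0, 0, 0],
    [0, 0, 0],
  ],
  hand=[0.6, 0.5, 0.4, 0.3, 0.2, 0.1, 0, 0, 0, 0],
  newtons=40,
)

```text
time_s: 5.02
ee_pos: [592.9, 1.6, 40.0]
ee_rot: [180.0, 0.0, 5.9]
force: [0.3, -0.3, -0.7]
gripper_width: 27.8
gripper_force: 0.0
```

>>> apply_moves(
  delta_pos=[
    [0, 0, 0],
    [0, 0, 0],
    [0, 0, 0],
    [0, 0, 0],
    [0, 0, 0],
    [0, 0, 0],
  ],
  rot=[
    [0, 0, 0],
    [0, 0, 0],
    [0, 0, 0],
    [0, 0, 0],
    [0, 0, 0],
    [0, 0, 0],
  ],
  hand=[0, 0, 0, 0, 0, 0],
  newtons=40,
)

```text
time_s: 5.52
ee_pos: [593.0, 1.5, 40.0]
ee_rot: [180.0, -0.0, 5.9]
force: [-0.9, -0.7, -0.6]
gripper_width: 21.6
gripper_force: 40.0
```

>>> apply_moves(
  delta_pos=[
    [0, 0, 0.02],
    [0, 0, 0.04],
    [0, 0, 0.06],
    [0, 0, 0.08],
    [0, 0, 0.08],
    [0, 0, 0.08],
  ],
  rot=[
    [0, 0, 0],
    [0, 0, 0],
    [0, 0, 0],
    [0, 0, 0],
    [0, 0, 0],
    [0, 0, 0],
  ],
  hand=[0, 0, 0, 0, 0, 0],
)

```text
time_s: 6.02
ee_pos: [593.0, 1.6, 49.8]
ee_rot: [180.0, -0.0, 5.9]
force: [-0.0, -0.1, -4.7]
gripper_width: 21.7
gripper_force: 40.0
```

```bash
python3 - <<'E'
from m import *
s=env.state(); print(s["force"],s["torque"],s["ee_rot"],s["ee_pos"],s["gripper_force"])
p=grab("wrist"); im=p["pixels"][90:330,150:420,::-1]; cv2.imwrite("pics/w4.png",cv2.resize(im,None,fx=2.4,fy=2.4))
E
```

```text
[-0.03036911 -0.09939448 -4.69675041] [ 0.04415083  0.00089255 -0.00113169] [ 1.79995307e+02 -1.18575342e-02  5.89199595e+00] [592.9874763   1.6434577  49.7829717] 39.99706327915192
```

View pics/w4.png

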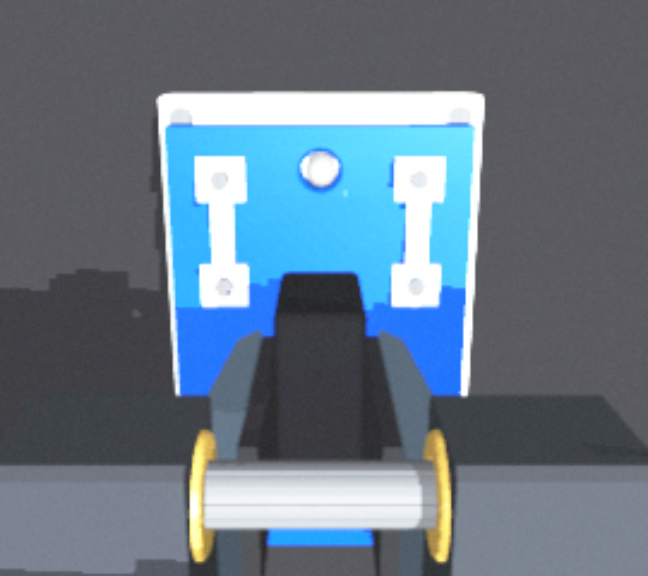

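The plate is lifted level, the wrist carries 4.7 N, and the far pin sits centred in its hole at (320,168). I'll keep lifting straight up.

>>> apply_moves(
  delta_pos=[
    [0, 0, 0.08],
    [0, 0, 0.16],
    [0, 0, 0.24],
    [0, 0, 0.34],
    [0, 0, 0.44],
    [0, 0, 0.54],
    [0, 0, 0.6],
    [0, 0, 0.6],
  ],
  rot=[
    [0, 0, 0],
    [0, 0, 0],
    [0, 0, 0],
    [0, 0, 0],
    [0, 0, 0],
    [0, 0, 0],
    [0, 0, 0],
    [0, 0, 0],
  ],
  hand=[0, 0, 0, 0, 0, 0, 0, 0],
)

```text
time_s: 6.73
ee_pos: [594.5, 1.6, 124.5]
ee_rot: [180.0, -0.3, 5.9]
force: [0.2, -0.5, -4.5]
gripper_width: 21.5
gripper_force: 40.0
```

>>> apply_moves(
  delta_pos=[
    [-0.02, 0.08, 0],
    [-0.05, 0.2, 0],
    [-0.08, 0.35, 0],
    [-0.12, 0.5, 0],
    [-0.16, 0.65, 0],
    [-0.2, 0.8, 0],
    [-0.23, 0.92, 0],
    [-0.25, 1, 0],
    [-0.25, 1, 0],
  ],
  rot=[
    [0, 0, 0],
    [0, 0, 0],
    [0, 0, 0],
    [0, 0, 0],
    [0, 0, 0],
    [0, 0, 0],
    [0, 0, 0],
    [0, 0, 0],
    [0, 0, 0],
  ],
  hand=[0, 0, 0, 0, 0, 0, 0, 0, 0],
)

```text
time_s: 7.48
ee_pos: [561.5, 124.3, 121.0]
ee_rot: [-179.9, 0.1, 6.1]
force: [0.1, 0.1, -4.5]
gripper_width: 21.7
gripper_force: 40.0
```

>>> apply_moves(
  delta_pos=[
    [-0.02, 0.08, 0],
    [-0.05, 0.2, 0],
    [-0.08, 0.35, 0],
    [-0.12, 0.5, 0],
    [-0.16, 0.65, 0],
    [-0.2, 0.8, 0],
    [-0.23, 0.92, 0],
    [-0.25, 1, 0],
    [-0.25, 1, 0],
  ],
  rot=[
    [0, 0, 0],
    [0, 0, 0],
    [0, 0, 0],
    [0, 0, 0],
    [0, 0, 0],
    [0, 0, 0],
    [0, 0, 0],
    [0, 0, 0],
    [0, 0, 0],
  ],
  hand=[0, 0, 0, 0, 0, 0, 0, 0, 0],
)

```text
time_s: 8.23
ee_pos: [532.5, 243.1, 121.5]
ee_rot: [-180.0, 0.0, 6.0]
force: [0.5, -0.6, -5.8]
gripper_width: 21.6
gripper_force: 40.0
```

```bash
python3 - <<'E'
from m import *
p=grab("wrist"); s=env.state(); print(s["force"],s["torque"],s["ee_pos"],s["ee_rot"])
cv2.imwrite("pics/w5.png",p["pixels"][:,:,::-1])
E
```

```text
[-0.61875341  0.21271893 -4.72426742] [-0.06827916  0.03490133 -0.01085757] [532.82160662 241.86205617 121.4495411 ] [1.79962110e+02 1.17584481e-02 5.95266921e+00]
```

View pics/w5.png

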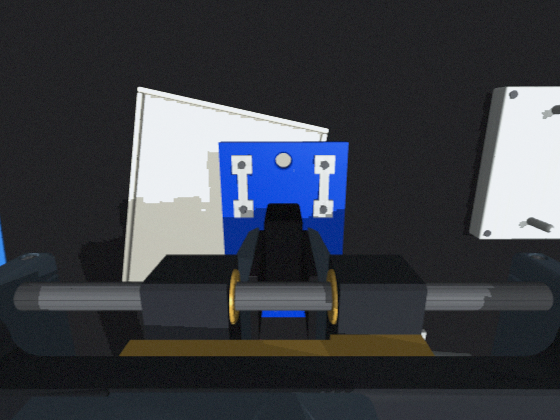

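The plate is held level. The tray's far rim corners show at (138,89) and (327,130), and the jig is left behind at right. I'll work out the tray centre from those corners and cross-check the rim height against the top view.

```bash
python3 - <<'E'
from m import *
p=grab("wrist"); t=grab("top"); s=grab("scene")
t["pixels"]=cv2.imread("pics/top0.png")[:,:,::-1].copy(); s["pixels"]=cv2.imread("pics/scene0.png")[:,:,::-1].copy()
uv=np.array([[138,89],[327,130]],float); w=plane(p,uv,14); print(w)
d=w[0]-w[1]; d/=np.linalg.norm(d); n=np.array([d[1],-d[0],0]); n*=np.sign(n[0]); print("len",np.linalg.norm(w[0]-w[1]),"hdg",np.degrees(np.arctan2(n[1],n[0])),"centre",w.mean(0)-105*n)
B=[]
for q,b in ((t,(110,175,205,275)),(s,(350,160,445,245))):
    c=biggest(cv2.morphologyEx(colmask(q,"white",b),cv2.MORPH_CLOSE,np.ones((9,9)))); bx=cv2.boxPoints(cv2.minAreaRect(plane(q,c[:,0,:],14)[:,:2].astype(np.float32)))
    pick=[bx[np.argmin(np.linalg.norm(bx-v[:2],axis=1))] for v in w]; print(pick)
    B.append(proj(q,np.c_[pick,[14,14]])); print("tri",tri(p,q,uv,B[-1]))
E
```

```text
[[624.28216943 383.21595259  14.        ]
 [606.03320146 207.34497191  14.        ]]
len 176.81523316327142 hdg -5.92400369570487 centre [510.71842056 306.11743371  14.        ]
[array([628.8052 , 385.47388], dtype=float32), array([609.4936 , 204.84381], dtype=float32)]
tri [[625.47314121 380.24149716  26.11192318]
 [608.46364638 205.73133155  12.79431807]]
[array([633.5891 , 385.75974], dtype=float32), array([614.3957, 204.6796], dtype=float32)]
tri [[625.08316834 392.26078812  -0.90301841]
 [607.03991351 207.38621345   3.35245751]]
```

>>> apply_moves(
  delta_pos=[
    [-0.02, 0.08, 0],
    [-0.06, 0.2, 0],
    [-0.1, 0.34, 0],
    [-0.13, 0.45, 0],
    [-0.15, 0.52, 0],
    [-0.158, 0.536, 0],
    [-0.158, 0.536, 0],
  ],
  rot=[
    [0, 0, 0],
    [0, 0, 0],
    [0, 0, 0],
    [0, 0, 0],
    [0, 0, 0],
    [0, 0, 0],
    [0, 0, 0],
  ],
  hand=[0, 0, 0, 0, 0, 0, 0],
)

```text
time_s: 9.02
ee_pos: [513.7, 306.3, 121.6]
ee_rot: [180.0, 0.0, 6.0]
force: [0.0, 0.3, -4.6]
gripper_width: 21.5
gripper_force: 40.0
```

>>> apply_moves(
  delta_pos=[
    [0, 0, -0.08],
    [0, 0, -0.2],
    [0, 0, -0.33],
    [0, 0, -0.46],
    [0, 0, -0.57],
    [0, 0, -0.65],
    [0, 0, -0.7],
    [0, 0, -0.74],
    [0, 0, -0.76],
    [0, 0, -0.76],
  ],
  rot=[
    [0, 0, 0],
    [0, 0, 0],
    [0, 0, 0],
    [0, 0, 0],
    [0, 0, 0],
    [0, 0, 0],
    [0, 0, 0],
    [0, 0, 0],
    [0, 0, 0],
    [0, 0, 0],
  ],
  hand=[0, 0, 0, 0, 0, 0, 0, 0, 0, 0],
)

```text
time_s: 9.85
ee_pos: [514.1, 305.8, 30.3]
ee_rot: [180.0, 0.0, 5.9]
force: [-0.4, -0.6, -4.7]
gripper_width: 21.5
gripper_force: 40.0
```

```bash
python3 - <<'E'
from m import *
p=grab("scene"); s=env.state(); print(s["force"],s["torque"],s["ee_pos"],s["ee_rot"])
cv2.imwrite("pics/s6.png",cv2.resize(p["pixels"][130:280,300:500,::-1],None,fx=4,fy=4))
E
```

```text
[ 1.1922077   0.11265255 -4.20599309] [-0.05046455  0.01346956  0.02874342] [514.29952701 306.00524806  30.75177111] [-1.79990857e+02 -3.46742933e-02  5.88525748e+00]
```

View pics/s6.png

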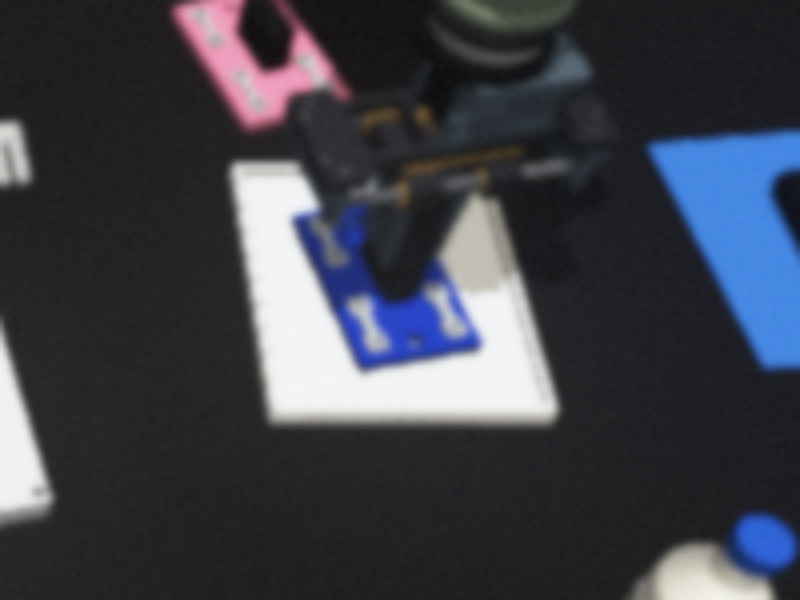

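The plate is over the middle of the tray, level and well clear of the walls; its corners are near (295,215) and (480,345) in the crop. Now I set it down slowly and watch the force.

>>> apply_moves(
  delta_pos=[
    [0, 0, -0.008],
    [0, 0, -0.016],
    [0, 0, -0.024],
    [0, 0, -0.032],
    [0, 0, -0.036],
    [0, 0, -0.036],
    [0, 0, -0.036],
  ],
  rot=[
    [0, 0, 0],
    [0, 0, 0],
    [0, 0, 0],
    [0, 0, 0],
    [0, 0, 0],
    [0, 0, 0],
    [0, 0, 0],
  ],
  hand=[0, 0, 0, 0, 0, 0, 0],
)

```text
time_s: 10.48
ee_pos: [514.0, 305.9, 26.1]
ee_rot: [180.0, 0.0, 5.9]
force: [0.4, -0.0, -4.4]
gripper_width: 21.2
gripper_force: 40.0
```

>>> apply_moves(
  delta_pos=[
    [0, 0, -0.004],
    [0, 0, -0.008],
    [0, 0, -0.008],
    [0, 0, -0.008],
  ],
  rot=[
    [0, 0, 0],
    [0, 0, 0],
    [0, 0, 0],
    [0, 0, 0],
  ],
  hand=[0, 0, 0, 0],
)

```text
time_s: 10.82
ee_pos: [514.0, 305.9, 25.1]
ee_rot: [180.0, 0.0, 5.9]
force: [-0.2, 0.2, -4.7]
gripper_width: 21.8
gripper_force: 40.0
```

>>> apply_moves(
  delta_pos=[
    [0, 0, -0.002],
    [0, 0, -0.004],
    [0, 0, -0.004],
    [0, 0, -0.004],
  ],
  rot=[
    [0, 0, 0],
    [0, 0, 0],
    [0, 0, 0],
    [0, 0, 0],
  ],
  hand=[0, 0, 0, 0],
)

```text
time_s: 11.15
ee_pos: [514.0, 305.9, 25.0]
ee_rot: [180.0, -0.0, 5.9]
force: [-1.5, 0.4, -1.1]
gripper_width: 21.6
gripper_force: 40.0
```

>>> apply_moves(
  delta_pos=[
    [0, 0, -0.001],
    [0, 0, -0.001],
    [0, 0, -0.001],
  ],
  rot=[
    [0, 0, 0],
    [0, 0, 0],
    [0, 0, 0],
  ],
  hand=[0, 0, 0],
  newtons=10,
)

```text
time_s: 11.4
ee_pos: [514.1, 306.0, 25.0]
ee_rot: [-180.0, -0.0, 5.9]
force: [-1.7, -0.9, 1.5]
gripper_width: 22.0
gripper_force: 10.0
```

>>> apply_moves(
  delta_pos=[
    [0, 0, 0],
    [0, 0, 0],
    [0, 0, 0],
    [0, 0, 0],
    [0, 0, 0],
    [0, 0, 0],
    [0, 0, 0],
    [0, 0, 0],
    [0, 0, 0],
    [0, 0, 0],
  ],
  rot=[
    [0, 0, 0],
    [0, 0, 0],
    [0, 0, 0],
    [0, 0, 0],
    [0, 0, 0],
    [0, 0, 0],
    [0, 0, 0],
    [0, 0, 0],
    [0, 0, 0],
    [0, 0, 0],
  ],
  hand=[0.25, 0.3, 0.35, 0.4, 0.5, 0.6, 0.7, 0.7, 0.7, 0.7],
)

```text
time_s: 12.23
ee_pos: [514.0, 305.9, 24.6]
ee_rot: [180.0, -0.0, 5.9]
force: [0.5, 0.3, 0.2]
gripper_width: 63.7
gripper_force: 0.0
```

>>> apply_moves(
  delta_pos=[
    [0, 0, 0.1],
    [0, 0, 0.25],
    [0, 0, 0.45],
    [0, 0, 0.65],
    [0, 0, 0.85],
    [0, 0, 1],
    [0, 0, 1],
  ],
  rot=[
    [0, 0, 0],
    [0, 0, 0],
    [0, 0, 0],
    [0, 0, 0],
    [0, 0, 0],
    [0, 0, 0],
    [0, 0, 0],
  ],
  hand=[0.7, 0.7, 0.7, 0.7, 0.7, 0.7, 0.7],
)

```text
time_s: 12.82
ee_pos: [516.3, 307.3, 149.0]
ee_rot: [-179.8, -0.5, 5.9]
force: [1.1, -0.4, -1.0]
gripper_width: 64.0
gripper_force: 0.0
```

>>> apply_moves(
  delta_pos=[
    [0, -0.3, 0.1],
    [0, -0.6, 0.3],
    [0, -0.9, 0.5],
    [0, -1, 0.5],
    [0, -1, 0.5],
  ],
  rot=[
    [0, 0, 0],
    [0, 0, 0],
    [0, 0, 0],
    [0, 0, 0],
    [0, 0, 0],
  ],
  hand=[0.7, 0.7, 0.7, 0.7, 0.7],
)

```text
time_s: 13.23
ee_pos: [514.4, 183.1, 205.5]
ee_rot: [180.0, -0.1, 5.7]
force: [-1.2, 0.4, -0.6]
gripper_width: 64.0
gripper_force: 0.0
```

```bash
python3 - <<'E'
from m import *
p=grab("wrist"); q=grab("scene"); s=env.state(); print(s["time_s"],s["force"],s["ee_pos"])
cv2.imwrite("pics/f.png",np.vstack([p["pixels"][:230],q["pixels"][100:340]])[:,:,::-1])
E
```

```text
13.3333 [-1.09543008  0.3931541   0.29627973] [513.54812503 185.67898084 203.71998674]
```

View pics/f.png

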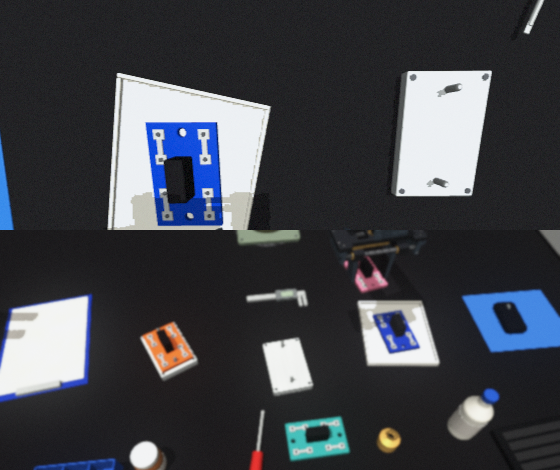

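The final view shows the blue plate flat inside the tray at (184,175). The jig is empty, the orange plate is where it was, and the gripper is clear.

```bash
python3 -c "
from workcell import env
print(env.job_done())"
```

```text
the job is handed in; nothing more can be done
None
```

I lifted the blue plate level off its pins, set it flat and right way up inside the white tray and let go, leaving the orange plate untouched; the job was handed in at about 13 s of the 43 s allowed.

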